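Latch the birdhouse roof shut

TASK

Fasten the roof of the birdhouse that lies on the bench: push its latch loop down over the brass keeper on the roof until the bar snaps in under the keeper's nose, then swing the red lever over and press it flat past centre, down on its rubber stop. Bear down on the flat lever with about 15 N for a good half second (at least 10 N), then let go, so that the roof stays drawn in; never push on the birdhouse or its latch with more than 30 N, and leave the other things on the bench where they are.

Things in the scene. Friction and masses are not known exactly. Their poses are not given: they have to be found in the camera images.
- birdhouse: Pine birdhouse lying on its side wall, held fast to the bench between two dark battens: 130 mm (its x) by 195 mm (its y, from -130 to +65) by 120 mm high. Origin on the bench (z=0) straight below the latch pivot; z up; +y runs along the latch from the lever's pivot towards the roof board and keeper. All the latch's motion is in the plane x=0 of this frame.
- latch_pivot (a point): Pivot of the latch lever, 16 mm above the house's upper wall (136 mm above the bench). Axes as the birdhouse's.
- keeper (a point): Centre of the brass keeper's nose, a round bar 8 mm thick and 24 mm long along x, 14.5 mm above the roof board's upper edge and about 80 mm from the pivot along +y. A post stands under it; the pocket for the loop's bar is on the far (+y) side, under the nose. Pressing the bar down past the nose pushes the roof in a little and takes about 12 N at the tab; then the bar stops hard on the roof's edge.
- loop_bar (a point): Centre of the loop's cross bar, 6 mm thick, 44 mm long along x, 90 mm from the loop's pin. The pin is on the lever, 12 mm from its pivot; with the lever fully open it is 3 mm behind (-y) and 11.5 mm above the pivot. Two wire arms, 5 mm thick, run at x = -22 and +22 mm beside the lever. Hooked, the bar's centre lies 6 to 12 mm below the nose centre and 1 to 7 mm beyond it (+y).
- loop_tab (a point): Point on the upper face of the loop's red finger tab, 20 mm beyond the bar; the tab is 26 mm wide, 32 mm long from the bar on, 3 mm thick, and tilts 20 degrees upward from the loop's plane. Press here. Once the bar is hooked and pressed on the roof's edge, this point is about 10 mm below the pivot's height.
- lever_pad (a point): Point on the pushing face of the red lever, 75 mm from its pivot; the lever is 5 mm thick, its pad 30 mm wide, its end 89 mm from the pivot. With the lever up this face looks to +y; with it level, up, 7 mm above the pivot. A rubber stud 70 mm from the pivot stops the lever when flat; it is screwed up or down by up to 4 mm, not known beforehand, and stiff (about 20 N per mm): feel for it.
- lever (a joint): Lever angle (rad): 0 = level, handle pointing to -y; 1.57 would be straight up; 1.5 is its open stop. Starts at 1.38 to 1.48. Flat on its stud it reads -0.06 to +0.06. Unloaded it stays where left; with the loop hooked, the push rises to about 5 N at the pad and drops as it passes centre at about 0.3 rad; from there the loop draws it down.
- loop (a joint): Angle of the loop relative to the lever (rad). The loop's elevation above level is this minus the lever angle: at the start 55 to 75 degrees, standing up in front of (+y of) the lever. Its pin is a little stiff; below about 45 degrees it drops by itself until the bar rests on the keeper's nose.
- roof (a joint): Angle of the roof board about its lower edge (rad): 0.05 = ajar by about 6 mm at the keeper, pushed by a springy strip; 0 = hard shut. Properly latched it reads about 0.02.
- canister: Dented tin canister with screw top, 80 mm across, 97 mm high, origin under its centre; leave alone.
- sanding_block: Cork-faced sanding block, 70 by 110 by 36 mm, origin under its centre; leave alone.
- hammer: Small hammer with blue steel head, 220 mm long, lying; origin under its middle; leave alone.
- perch_knob: White ceramic perch knob, 36 mm across and 36 mm high, standing; leave alone.

How it is judged (in metres and radians):
On the way, in this order (a step that is already met when the one before it is completed fails the run):
1. the loop's bar is down behind the keeper, under its nose (z of loop_bar in the frame of keeper below -0.005 m and y of loop_bar in the frame of keeper between -0.001 and 0.014 m), for 0.2 s.
2. the lever is flat and the fingers bear on it with at least 10 N for half a second (value of joint lever below 0.08 rad and contact force between the fingers and lever above 10 N), for 0.5 s.
At the end, for the whole second after the job is handed in: The lever lies flat (joint below 0.08 rad), the loop's bar is under the keeper's nose (at least 4 mm below its centre and no more than 8 mm beyond it), and the roof is drawn in (joint below 0.032 rad) (value of joint lever below 0.08 rad and value of joint roof below 0.032 rad and z of loop_bar in the frame of keeper below -0.004 m and y of loop_bar in the frame of keeper between -0.001 and 0.008 m); the robot touches nothing.
It fails at once if the robot pushes on the birdhouse or its latch with more than 30 N (contact force between any of the fingers, the arm and birdhouse above 30 N).
It fails at once if a bystander is moved by more than 15 mm (distance of any of canister, sanding_block, hammer, perch_knob from where it was at the start of the episode above 0.015 m).
It also fails if it takes over 64 s, if anything falls off the work surface, if the arm or the gripper's body presses on something with over 40 N, if the wrist force passes 120 N, or if a joint passes its speed limit or range.

ROBOT

A 7-joint arm with a two-finger parallel gripper is mounted at the origin on the work surface. World frame = base frame: x ahead of the robot, y to its left, z up, the work surface at z = 0. Lengths are in mm, angles in degrees, forces in N, time in s.
With the tool pointing down it reaches from about 400 to 900 mm from the base axis. Payload 5.5 kg.
Tool frame: the origin (TCP) lies midway between the tips of the shut fingers; the grasp point (between the pads) lies 19 mm behind it; x points along the fingers, z is the direction in which the jaws open and shut, and the axes are right-handed (so a half turn about x gives the same grasp; the last joint's range is limited). The gripper opens to 85 mm and grips with 20 to 120 N. Pads are 22 mm wide; open, the fingers measure 114 mm over their backs; the gripper's body (76 mm by 85 mm) begins 54 mm behind the grasp point. The pads swing forward as they close: fully open they stand 13 mm farther back than shut.
Start: joints at [-58.258, 28.699, -24.465, 88.831, 12.651, 65.22, -12.049], TCP at [186.329, 622.721, 231.31] pointing down, gripper open.
Joint ranges: [-164.97, 164.97], [-17.58, 116.51], [-87.97, 89.64], [11.32, 138.91], [-80.73, 260.73], [10.89, 115.49], [-147.41, 147.41]. Speed limits (degrees/s): [147.25, 147.25, 180, 180, 180, 180, 180].

INTERFACE

Orientations are given as a 3x3 rotation matrix whose columns are the frame's x, y, z axes.
In Python, from cell import bot, viewer gives the robot as it stands. The module is installed in compiled form; this text tells all that it offers.
- The arm moves only by the tool apply_moves, never from a script. Its argument "moves" is a list of rows, each a list of 7 numbers: the turn, a rotation vector about the world's x, y, z in rad, then the shift along the world's x, y, z in m, then the finger opening in m, from 0 to 0.0854. A call has 1 to 5 rows; each row is the pose to reach, as a shift and turn from the pose commanded when the call began; what a row does not reach only later rows make up. A row lasts 1/10 s, in which the tool goes at most 50 mm and 8.59 degrees, less where a joint would pass 70% of its speed; a pose out of reach is approached as far as the arm can. A call with a gripper value outside its range is refused whole. The fingers move at their own pace and stop on an object; "newtons" is the grip in N (left out, the last holds). Time passes only in rows, so rows that repeat a pose let the fingers close. It gives the time, the measured TCP pose, the force and the opening at its end, in the units of the state.
- bot.sense(): the state, without advancing time (a new reading comes with each control period).
- viewer.camera(name): name is "scene" or "top" or "wrist"; returns the picture (384x512x3 uint8, red, green, blue); there is no depth.
- viewer.get_calibration(name): a dict with "fx", "fy", "cx", "cy" (pixels), "pose" (4x4, takes a point from camera to world coordinates); the wrist camera has in their place "mount" (4x4, takes a point from camera to tool coordinates, whose origin is the TCP and whose axes are the tool frame's). Camera axes: x right, y down, z forward; pixel columns grow to the right and rows downward; lengths in mm; the calibration is good to about 2 mm. A picture is of the moment at which its call begins: read the wrist's pose just before it. get_calibration takes no time and is no camera call.
- bot.hand_in(): hands the job in, once; it reports no verdict.
The state is a dict: "time_s": time; "joint_pos": joint angles; "qd": joint speeds; "joint_torque": joint torques, N m; "ee_pos": TCP position; "eef_rot": TCP orientation; "contact_force": force on the tool from outside, world axes, zero at the start; "torque": the same for the moment, N m; "finger_gap": opening from 0.0 (shut) to 1.0 (fully open).
Only numpy, scipy, OpenCV 4.12 (cv2) and the standard library are available. Lean on these libraries where they do the work, as an engineer would, in place of code of your own. Each camera call takes 0.05 s, during which the arm holds its last target.

## Working session

There is one attempt and no reset: what is moved stays moved. The work goes in short steps, Python scripts to look and compute and a tool call to move; the robot and the scene stay as the last step left them, time stands still between calls to the robot, and variables do not carry over. Pictures are saved under pics/ and viewed, and the job is handed in when it is done.

Besides the shell and the picture viewer there is one more tool, called after ">>>" as name([rows], argument=value, ...), one row to a line, values as JSON. apply_moves: Moves the arm, as the interface text tells. Its arguments: {"type":"object","properties":{"moves":{"type":"array","items":{"type":"array","items":{"type":"number"}}},"newtons":{"type":"number"}},"required":["moves"]}

```bash
mkdir -p pics; cat > h.py <<'E'
from cell import bot, viewer
import numpy as np, cv2
def save(name,fn):
    im=viewer.camera(name); cv2.imwrite('pics/'+fn,cv2.cvtColor(im,cv2.COLOR_RGB2BGR)); return im
def ray(c,px):
    d=np.array([(px[0]-c['cx'])/c['fx'],(px[1]-c['cy'])/c['fy'],1.0]); P=np.array(c['pose'])
    return P[:3,3],P[:3,:3]@d
def onz(c,px,z):
    o,d=ray(c,px); return o+d*(z-o[2])/d[2]
def tri(rs):
    A=np.zeros((3,3));b=np.zeros(3)
    for o,d in rs:
        d=d/np.linalg.norm(d);M=np.eye(3)-np.outer(d,d);A+=M;b+=M@o
    p=np.linalg.solve(A,b); 
    return p,[np.linalg.norm((np.eye(3)-np.outer(d,d)/(d@d))@(p-o)) for o,d in rs]
def proj(c,p):
    P=np.array(c['pose']);q=P[:3,:3].T@(np.array(p)-P[:3,3]);return c['fx']*q[0]/q[2]+c['cx'],c['fy']*q[1]/q[2]+c['cy']
E
python3 - <<'E'
from h import *
s=bot.sense();print(s['time_s'],s['ee_pos'],s['eef_rot'],s['contact_force'],s['finger_gap'])
for n in('scene','top'):
    save(n,n+'0.png');print(n,viewer.get_calibration(n))
E
```

```text
0.0 [186.2334407  622.03661481 230.26142676] [[-5.88315638e-04 -9.58031328e-01  2.86662918e-01]
 [-1.83008611e-03  2.86663519e-01  9.58029581e-01]
 [-9.99998152e-01  3.90059597e-05 -1.92192846e-03]] [0.01992506 0.09456231 0.56901311] 1.006302878435486
scene {'fx': 387.5767592573819, 'fy': 387.5767592573819, 'cx': 255.30105236898663, 'cy': 194.90130573977564, 'pose': array([[-2.45149455e-01,  7.13489111e-01, -6.56380251e-01,
         1.11766608e+03],
       [ 9.69380110e-01,  1.70424125e-01, -1.76798812e-01,
         1.26686183e+02],
       [-1.42809975e-02, -6.79624092e-01, -7.33421534e-01,
         7.00593829e+02],
       [ 0.00000000e+00,  0.00000000e+00,  0.00000000e+00,
         1.00000000e+00]])}
top {'fx': 411.7518447132218, 'fy': 411.7518447132218, 'cx': 260.7500565773217, 'cy': 192.72479186983614, 'pose': array([[ 1.35705579e-02, -9.96773199e-01,  7.91140246e-02,
         5.24151473e+02],
       [-9.99461719e-01, -1.11585460e-02,  3.08505793e-02,
        -4.57194079e+01],
       [-2.98682331e-02, -7.94900986e-02, -9.96388083e-01,
         8.27803012e+02],
       [ 0.00000000e+00,  0.00000000e+00,  0.00000000e+00,
         1.00000000e+00]])}
```

View pics/scene0.png

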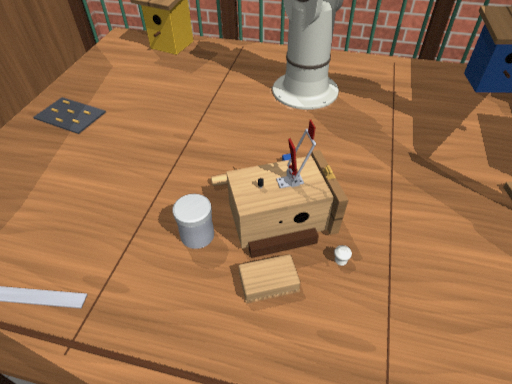

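View pics/top0.png

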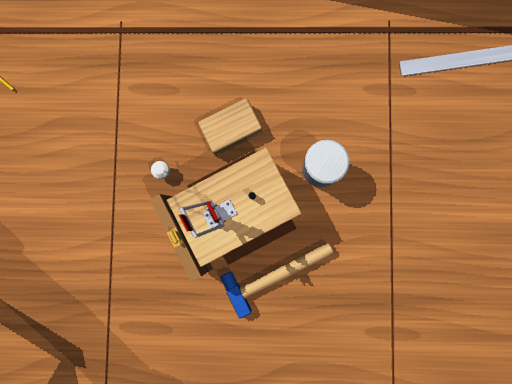

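The house sits at about (235,205) in the top view: keeper (brass) at (174,237), lever and loop at (183-235, 200-235), black stud at (252,196). I'll zoom in for detail.

```bash
python3 - <<'E'
import cv2
a=cv2.imread('pics/top0.png')[140:280,145:310];cv2.imwrite('pics/topz.png',cv2.resize(a,None,fx=4.2,fy=4.2,interpolation=cv2.INTER_CUBIC))
a=cv2.imread('pics/scene0.png')[115:260,205:360];cv2.imwrite('pics/scenez.png',cv2.resize(a,None,fx=4,fy=4,interpolation=cv2.INTER_CUBIC))
E
```

```text
(no output)
```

View pics/topz.png

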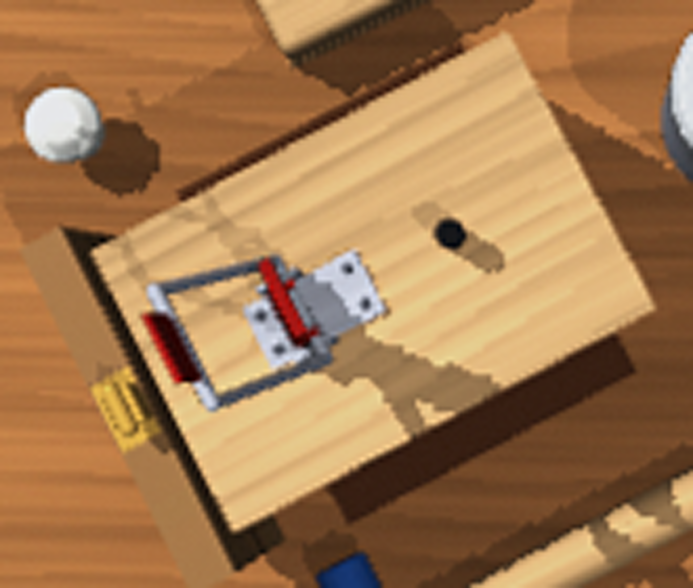

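View pics/scenez.png

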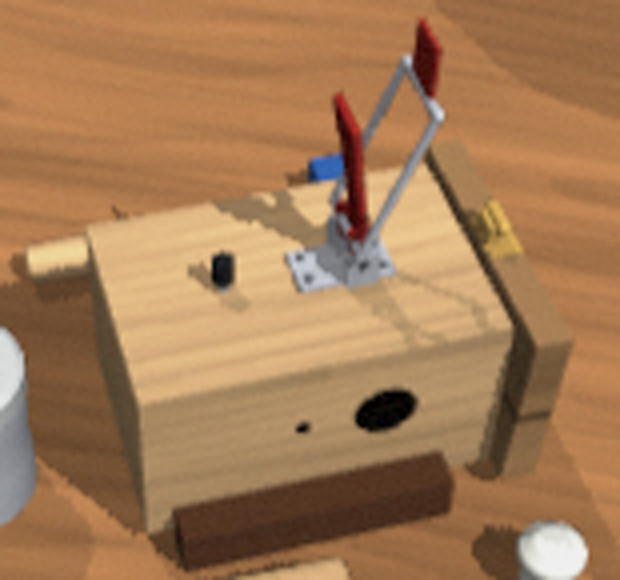

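```bash
cat > m.py <<'E'
from h import *
T=viewer.get_calibration('top');S=viewer.get_calibration('scene')
zt=lambda x,y:(x/4.2+145-.4,y/4.2+140-.4); zs=lambda x,y:(x/4+205-.4,y/4+115-.4)
P=[onz(T,zt(*p),120)for p in[(510,35),(655,308),(232,530),(92,250)]]
names=['-y far(+x world)','-y near','+y near','+y far']
for n,p in zip(names,P):print(n,p.round(1))
print([np.linalg.norm(P[i]-P[(i+1)%4]).round(1) for i in range(4)])
Q=[onz(S,zs(*p),120)for p in[(90,228),(145,402),(512,328),(425,165)]]
print('scene');[print(p.round(1)) for p in Q]
yx=(P[2]+P[3]-P[0]-P[1])/2;yv=yx/np.linalg.norm(yx);xv=np.cross(yv,[0,0,1])
w=(P[0]-P[1]+P[3]-P[2]);w/=np.linalg.norm(w);print('yv',yv,'xv',xv,'w',w)
def t(a,b,n):
    p,e=tri([ray(T,zt(*a)),ray(S,zs(*b))]);print(n,p.round(1),np.round(e,1));return p
t((155,290),(437,117),'barend far')
t((210,402),(407,62),'barend near')
t((450,234),(222,257),'stud top')
t((123,410),(493,228),'keeper')
t((151,318),(440,40),'tab')
t((268,262),(356,120),'lever top a?')
E
python3 m.py
```

```text
-y far(+x world) [658.6 -31.9 120. ]
-y near [546.4 -92.5 120. ]
+y near [454.   78.6 120. ]
+y far [567.4 139.6 120. ]
[np.float64(127.5), np.float64(194.5), np.float64(128.8), np.float64(194.3)]
scene
[545.5 -89.6 120. ]
[656.7 -27.5 120. ]
[566.2 140.3 120. ]
[453.1  78.8 120. ]
yv [-0.47238379  0.88139296  0.        ] xv [ 0.88139296  0.47238379 -0.        ] w [0.880345   0.47433393 0.        ]
barend far [546.8  88.1 232.1] [0.3 0.3]
barend near [508.5  67.9 231.8] [0.2 0.2]
stud top [573.9  -9.3 143.7] [0.3 0.3]
keeper [502.2 122.6 126.6] [0.5 0.5]
tab [536.   82.9 267.3] [1.9 1.9]
lever top a? [556.8  50.4 231. ] [1.5 1.5]
```

Both views agree: origin ≈ (540.6, 53.1), +y axis ≈ (-0.473, 0.881). The sides measure 128 × 194 mm, and the stud falls at y = -70 as it should. The bar is at house (0, 28, 232), which puts the loop at about 70°. Next I raise, shut the fingers, turn -0.787 rad about z, and move over.

>>> apply_moves([
  [0, 0, -0.14, 0, 0, 0.04, 0],
  [0, 0, -0.28, 0.02, -0.03, 0.08, 0],
  [0, 0, -0.42, 0.04, -0.064, 0.1, 0],
  [0, 0, -0.56, 0.065, -0.104, 0.1, 0],
  [0, 0, -0.7, 0.09, -0.144, 0.1, 0],
], newtons=60)

```text
time_s: 0.6
ee_pos: [276.9, 477.6, 332.0]
eef_rot: [[0.001, -0.544, 0.839], [0.001, 0.839, 0.544], [-1.0, 0.001, 0.001]]
contact_force: [0.6, -0.4, 0.5]
finger_gap: 0.145
```

>>> apply_moves([
  [0, 0, -0.087, 0.026, -0.042, 0, 0],
  [0, 0, -0.087, 0.052, -0.084, 0, 0],
  [0, 0, -0.087, 0.078, -0.126, 0, 0],
  [0, 0, -0.087, 0.104, -0.168, 0, 0],
  [0, 0, -0.087, 0.13, -0.21, 0, 0],
])

```text
time_s: 1.1
ee_pos: [406.8, 266.7, 331.2]
eef_rot: [[-0.0, -0.473, 0.881], [-0.0, 0.881, 0.473], [-1.0, 0.0, -0.0]]
contact_force: [1.2, 1.0, 0.5]
finger_gap: 0.001
```

>>> apply_moves([
  [0, 0, 0, 0.026, -0.042, 0, 0],
  [0, 0, 0, 0.052, -0.084, 0, 0],
  [0, 0, 0, 0.078, -0.126, 0, 0],
  [0, 0, 0, 0.104, -0.168, 0, 0],
  [0, 0, 0, 0.12, -0.195, 0, 0],
])

```text
time_s: 1.6
ee_pos: [527.5, 69.4, 331.1]
eef_rot: [[0.0, -0.47, 0.883], [-0.001, 0.883, 0.47], [-1.0, -0.001, -0.001]]
contact_force: [0.7, -0.3, -0.5]
finger_gap: 0.003
```

>>> apply_moves([
  [0, 0, 0, 0.013, -0.017, 0, 0],
  [0, 0, 0, 0.013, -0.017, -0.02, 0],
  [0, 0, 0, 0.013, -0.017, -0.04, 0],
  [0, 0, 0, 0.013, -0.017, -0.06, 0],
  [0, 0, 0, 0.013, -0.017, -0.075, 0],
])

```text
time_s: 2.1
ee_pos: [538.4, 56.5, 254.6]
eef_rot: [[-0.002, -0.473, 0.881], [-0.0, 0.881, 0.473], [-1.0, 0.001, -0.002]]
contact_force: [-0.2, 0.4, 0.6]
finger_gap: 0.002
```

```bash
cat > look.py <<'E'
import sys
from h import *
n=sys.argv[1]
s=bot.sense();O=np.array([540.6,53.1,0]);yv=np.array([-.473,.881,0]);xv=np.array([.881,.473,0]);d=np.array(s['ee_pos'])-O
print('t',s['time_s'],'TCP house',round(d@xv,1),round(d@yv,1),d[2].round(1),'F house',np.round([np.dot(s['contact_force'],xv),np.dot(s['contact_force'],yv),s['contact_force'][2]],1))
a=save('scene',n+'_s.png');b=save('top',n+'_t.png')
a=cv2.cvtColor(a,4);b=cv2.cvtColor(b,4)
A=cv2.resize(a[75:235,225:385],(400,400),interpolation=2);B=cv2.resize(b[150:280,150:280],(400,400),interpolation=2)
cv2.imwrite('pics/'+n+'.png',np.hstack([A,B]))
E
python3 look.py a1
```

```text
t 2.1 TCP house -0.3 4.0 254.6 F house [-0.   0.5  0.6]
```

View pics/a1.png

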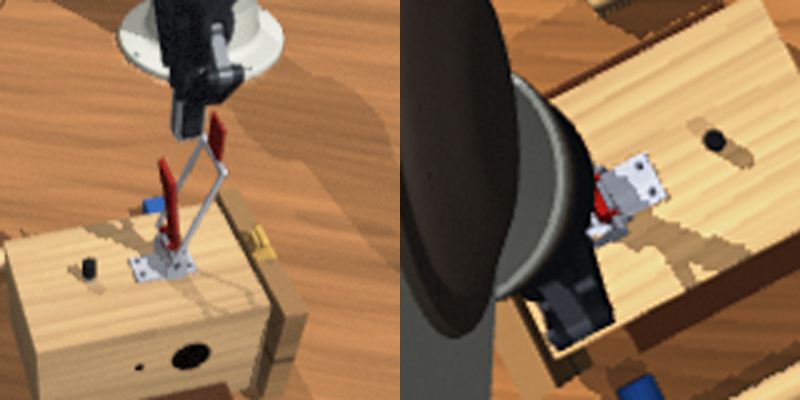

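Left half: the fingertip hangs just behind (-y of) the red tab at about (215,135), and the lever (165,190) is clear below. I'll push the tab along +y, following its arc.

>>> apply_moves([
  [0, 0, 0, -0.0024, 0.0044, -0.002, 0],
  [0, 0, 0, -0.0047, 0.0088, -0.004, 0],
  [0, 0, 0, -0.0071, 0.0132, -0.005, 0],
  [0, 0, 0, -0.0095, 0.0176, -0.006, 0],
  [0, 0, 0, -0.0118, 0.022, -0.008, 0],
])

```text
time_s: 2.7
ee_pos: [527.6, 79.3, 248.8]
eef_rot: [[0.001, -0.474, 0.881], [0.0, 0.881, 0.474], [-1.0, -0.0, 0.001]]
contact_force: [-0.3, 0.2, -0.1]
finger_gap: -0.0
```

>>> apply_moves([
  [0, 0, 0, -0.0019, 0.0035, -0.002, 0],
  [0, 0, 0, -0.0038, 0.007, -0.005, 0],
  [0, 0, 0, -0.0057, 0.0106, -0.008, 0],
  [0, 0, 0, -0.0076, 0.0141, -0.011, 0],
  [0, 0, 0, -0.0095, 0.0176, -0.014, 0],
])

```text
time_s: 3.2
ee_pos: [517.8, 96.6, 234.0]
eef_rot: [[-0.0, -0.473, 0.881], [0.0, 0.881, 0.473], [-1.0, 0.0, -0.0]]
contact_force: [-0.2, -0.0, -0.5]
finger_gap: 0.001
```

```bash
python3 look.py a2
```

```text
t 3.2 TCP house 0.5 49.1 234.0 F house [-0.2  0.  -0.5]
```

View pics/a2.png

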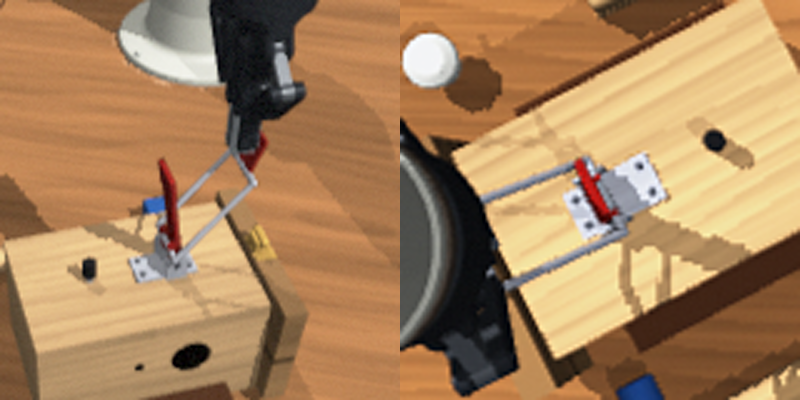

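The loop has tilted to about 52° with little force, and the tab (250,150) is leaning on the finger. I continue the arc.

>>> apply_moves([
  [0, 0, 0, -0.0019, 0.0035, -0.004, 0],
  [0, 0, 0, -0.0038, 0.007, -0.008, 0],
  [0, 0, 0, -0.0057, 0.0106, -0.012, 0],
  [0, 0, 0, -0.0076, 0.0141, -0.016, 0],
  [0, 0, 0, -0.0095, 0.0176, -0.02, 0],
])

```text
time_s: 3.8
ee_pos: [508.3, 114.3, 213.9]
eef_rot: [[-0.0, -0.473, 0.881], [0.0, 0.881, 0.473], [-1.0, 0.0, -0.0]]
contact_force: [0.2, -0.4, -0.1]
finger_gap: 0.002
```

>>> apply_moves([
  [0, 0, 0, 0, 0, 0, 0],
  [0, 0, 0, 0, 0, 0, 0],
])

```text
time_s: 4.0
ee_pos: [508.5, 114.0, 214.2]
eef_rot: [[-0.0, -0.474, 0.881], [-0.0, 0.881, 0.474], [-1.0, -0.0, -0.0]]
contact_force: [-0.0, -0.5, -0.1]
finger_gap: -0.002
```

```bash
python3 look.py a3
```

```text
t 4.0 TCP house 0.5 68.8 214.2 F house [-0.3 -0.5 -0.1]
```

View pics/a3.png

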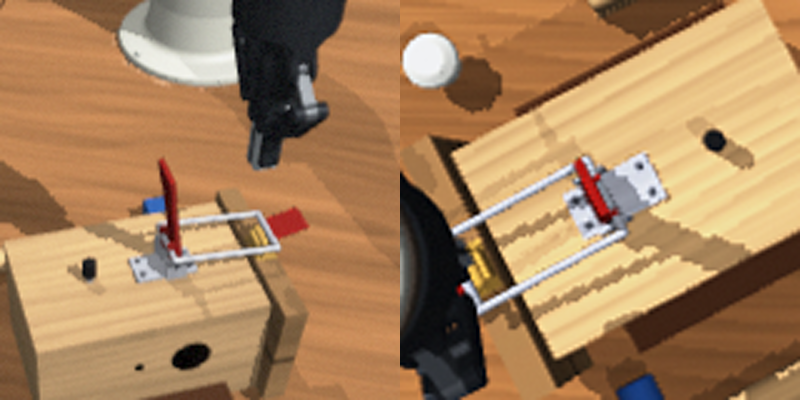

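The loop dropped and its bar rests on the nose (left half: bar at (262-278, 212-247), tab at (287,222)). I move over the tab, to house y ≈ 106.

>>> apply_moves([
  [0, 0, 0, -0.009, 0.0168, 0, 0],
  [0, 0, 0, -0.0177, 0.033, 0, 0],
  [0, 0, 0, -0.0177, 0.033, -0.018, 0],
  [0, 0, 0, -0.0177, 0.033, -0.036, 0],
  [0, 0, 0, -0.0177, 0.033, -0.054, 0],
])

```text
time_s: 4.6
ee_pos: [491.3, 147.0, 160.2]
eef_rot: [[0.001, -0.473, 0.881], [0.0, 0.881, 0.473], [-1.0, -0.0, 0.001]]
contact_force: [0.6, 0.0, -0.2]
finger_gap: 0.003
```

```bash
python3 look.py a4
```

```text
t 4.6 TCP house 1.0 106.1 160.2 F house [ 0.5 -0.3 -0.2]
```

View pics/a4.png

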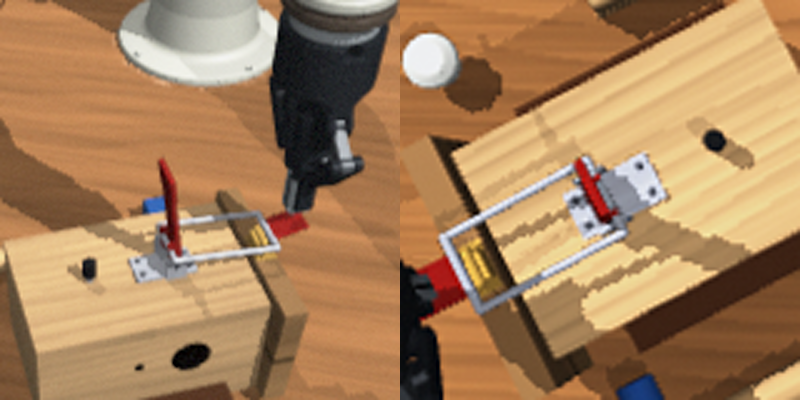

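The finger is centred above the tab. I lower slowly and watch the force.

>>> apply_moves([
  [0, 0, 0, 0, 0, -0.002, 0],
  [0, 0, 0, 0, 0, -0.004, 0],
  [0, 0, 0, 0, 0, -0.006, 0],
  [0, 0, 0, 0, 0, -0.008, 0],
])

```text
time_s: 5.1
ee_pos: [491.3, 147.0, 152.8]
eef_rot: [[0.001, -0.473, 0.881], [0.0, 0.881, 0.473], [-1.0, -0.0, 0.001]]
contact_force: [-0.1, -0.4, -0.6]
finger_gap: 0.001
```

>>> apply_moves([
  [0, 0, 0, 0, 0, -0.001, 0],
  [0, 0, 0, 0, 0, -0.002, 0],
  [0, 0, 0, 0, 0, -0.003, 0],
])

```text
time_s: 5.4
ee_pos: [490.9, 146.9, 149.3]
eef_rot: [[0.0, -0.473, 0.881], [0.0, 0.881, 0.473], [-1.0, 0.0, 0.0]]
contact_force: [0.7, -0.3, 0.2]
finger_gap: 0.0
```

>>> apply_moves([
  [0, 0, 0, 0, 0, -0.001, 0],
  [0, 0, 0, 0, 0, -0.002, 0],
])

```text
time_s: 5.6
ee_pos: [490.9, 147.0, 147.4]
eef_rot: [[0.0, -0.473, 0.881], [0.0, 0.881, 0.473], [-1.0, 0.0, 0.0]]
contact_force: [-0.9, -0.5, 4.1]
finger_gap: 0.001
```

>>> apply_moves([
  [0, 0, 0, 0, 0, -0.001, 0],
  [0, 0, 0, 0, 0, -0.001, 0],
])

```text
time_s: 5.8
ee_pos: [491.0, 147.2, 147.0]
eef_rot: [[0.0, -0.473, 0.881], [0.0, 0.881, 0.473], [-1.0, 0.0, 0.001]]
contact_force: [-2.2, -0.6, 7.6]
finger_gap: 0.0
```

>>> apply_moves([
  [0, 0, 0, 0, 0, -0.001, 0],
  [0, 0, 0, 0, 0, -0.002, 0],
])

```text
time_s: 6.0
ee_pos: [490.9, 147.8, 145.5]
eef_rot: [[0.0, -0.474, 0.881], [0.001, 0.881, 0.474], [-1.0, 0.001, 0.001]]
contact_force: [-4.5, 0.6, 9.5]
finger_gap: -0.005
```

>>> apply_moves([
  [0, 0, 0, 0, 0, -0.001, 0],
  [0, 0, 0, 0, 0, -0.002, 0],
])

```text
time_s: 6.2
ee_pos: [491.0, 148.0, 143.5]
eef_rot: [[0.001, -0.474, 0.881], [0.001, 0.881, 0.474], [-1.0, 0.001, 0.001]]
contact_force: [-3.0, 0.7, 11.5]
finger_gap: 0.001
```

>>> apply_moves([
  [0, 0, 0, 0, 0, -0.001, 0],
  [0, 0, 0, 0, 0, -0.002, 0],
])

```text
time_s: 6.4
ee_pos: [490.9, 147.9, 141.4]
eef_rot: [[0.001, -0.474, 0.881], [0.001, 0.881, 0.474], [-1.0, 0.001, 0.001]]
contact_force: [-3.3, 0.7, 7.7]
finger_gap: 0.004
```

>>> apply_moves([
  [0, 0, 0, 0, 0, -0.001, 0],
  [0, 0, 0, 0, 0, -0.002, 0],
])

```text
time_s: 6.6
ee_pos: [490.8, 147.6, 138.9]
eef_rot: [[0.0, -0.474, 0.881], [0.001, 0.881, 0.474], [-1.0, 0.001, 0.001]]
contact_force: [-2.0, 0.6, 4.8]
finger_gap: -0.001
```

>>> apply_moves([
  [0, 0, 0, 0, 0, -0.001, 0],
  [0, 0, 0, 0, 0, -0.002, 0],
])

```text
time_s: 6.8
ee_pos: [490.9, 146.9, 136.2]
eef_rot: [[0.0, -0.473, 0.881], [0.0, 0.881, 0.473], [-1.0, -0.0, 0.0]]
contact_force: [0.6, 0.4, -1.0]
finger_gap: 0.004
```

The force peaked at 11.5 N and then dropped away, so it snapped past the nose. I follow it down to the hard stop.

>>> apply_moves([
  [0, 0, 0, 0, 0, -0.0015, 0],
  [0, 0, 0, 0, 0, -0.003, 0],
  [0, 0, 0, 0, 0, -0.0045, 0],
])

```text
time_s: 7.1
ee_pos: [490.7, 146.7, 131.4]
eef_rot: [[-0.0, -0.473, 0.881], [-0.0, 0.881, 0.473], [-1.0, 0.0, -0.0]]
contact_force: [-0.6, -0.5, 0.0]
finger_gap: 0.0
```

>>> apply_moves([
  [0, 0, 0, 0, 0, -0.001, 0],
  [0, 0, 0, 0, 0, -0.002, 0],
])

```text
time_s: 7.3
ee_pos: [490.8, 146.8, 129.6]
eef_rot: [[-0.0, -0.473, 0.881], [-0.0, 0.881, 0.473], [-1.0, 0.0, -0.0]]
contact_force: [-0.4, 0.6, 0.2]
finger_gap: 0.003
```

>>> apply_moves([
  [0, 0, 0, 0, 0, -0.001, 0],
  [0, 0, 0, 0, 0, -0.002, 0],
])

```text
time_s: 7.5
ee_pos: [490.9, 146.9, 127.7]
eef_rot: [[0.0, -0.473, 0.881], [0.0, 0.881, 0.473], [-1.0, 0.0, 0.0]]
contact_force: [0.2, 0.1, -0.1]
finger_gap: -0.002
```

>>> apply_moves([
  [0, 0, 0, 0, 0, -0.001, 0],
  [0, 0, 0, 0, 0, -0.001, 0],
])

```text
time_s: 7.7
ee_pos: [490.8, 146.9, 126.7]
eef_rot: [[-0.0, -0.473, 0.881], [-0.0, 0.881, 0.473], [-1.0, 0.0, -0.0]]
contact_force: [-0.2, -0.4, 0.1]
finger_gap: 0.006
```

>>> apply_moves([
  [0, 0, 0, 0, 0, -0.001, 0],
  [0, 0, 0, 0, 0, -0.001, 0],
])

```text
time_s: 7.9
ee_pos: [491.0, 147.0, 125.9]
eef_rot: [[0.0, -0.473, 0.881], [0.0, 0.881, 0.473], [-1.0, 0.0, 0.0]]
contact_force: [0.8, -0.4, -0.6]
finger_gap: -0.003
```

```bash
python3 look.py a5
```

```text
t 7.9 TCP house 0.7 106.2 125.9 F house [ 0.5 -0.7 -0.6]
```

View pics/a5.png

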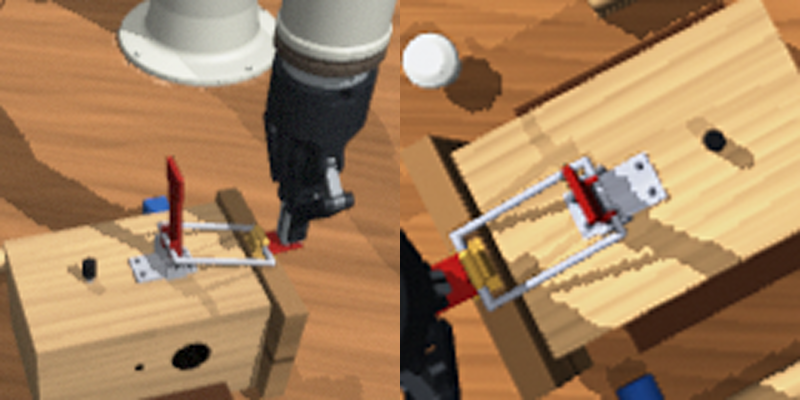

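The bar is now behind and under the brass nose, hidden by it in the top view at (480,265). I keep pressing until I feel the roof edge.

>>> apply_moves([
  [0, 0, 0, 0, 0, -0.001, 0],
  [0, 0, 0, 0, 0, -0.001, 0],
])

```text
time_s: 8.2
ee_pos: [491.0, 147.0, 125.5]
eef_rot: [[0.0, -0.473, 0.881], [0.0, 0.881, 0.473], [-1.0, 0.0, 0.0]]
contact_force: [-2.5, -0.3, 7.1]
finger_gap: -0.005
```

>>> apply_moves([
  [0, 0, 0, 0, 0, -0.001, 0],
  [0, 0, 0, 0, 0, -0.001, 0],
])

```text
time_s: 8.4
ee_pos: [491.1, 147.0, 125.3]
eef_rot: [[0.001, -0.473, 0.881], [0.0, 0.881, 0.473], [-1.0, 0.0, 0.001]]
contact_force: [-3.3, -0.7, 13.7]
finger_gap: -0.003
```

>>> apply_moves([
  [0, 0, 0, 0, 0, -0.001, 0],
  [0, 0, 0, 0, 0, -0.001, 0],
])

```text
time_s: 8.6
ee_pos: [491.2, 147.1, 125.1]
eef_rot: [[0.001, -0.473, 0.881], [0.001, 0.881, 0.473], [-1.0, 0.0, 0.001]]
contact_force: [-6.8, -2.4, 20.9]
finger_gap: -0.003
```

It stops hard at z ≈ 125.5 mm (126 expected), so the bar is on the roof edge. I lift off and go to the +y side of the lever pad.

>>> apply_moves([
  [0, 0, 0, 0, 0, 0.03, 0],
  [0, 0, 0, 0, 0, 0.075, 0],
  [0, 0, 0, 0.009, -0.0167, 0.12, 0],
  [0, 0, 0, 0.022, -0.041, 0.12, 0],
  [0, 0, 0, 0.033, -0.062, 0.12, 0],
])

```text
time_s: 9.1
ee_pos: [525.5, 84.3, 245.0]
eef_rot: [[0.004, -0.474, 0.881], [0.001, 0.881, 0.474], [-1.0, -0.001, 0.004]]
contact_force: [-0.4, 0.0, -0.9]
finger_gap: -0.003
```

>>> apply_moves([
  [0, 0, 0, 0.0024, -0.0044, 0, 0],
  [0, 0, 0, 0.0024, -0.0044, -0.02, 0],
  [0, 0, 0, 0.0024, -0.0044, -0.038, 0],
  [0, 0, 0, 0.0024, -0.0044, -0.038, 0],
])

```text
time_s: 9.5
ee_pos: [523.6, 81.0, 202.0]
eef_rot: [[-0.006, -0.474, 0.881], [-0.001, 0.881, 0.474], [-1.0, 0.002, -0.006]]
contact_force: [-1.4, -0.3, 0.5]
finger_gap: 0.001
```

```bash
python3 look.py a6
```

```text
t 9.5 TCP house -1.8 32.6 202.0 F house [-1.4  0.4  0.5]
```

View pics/a6.png

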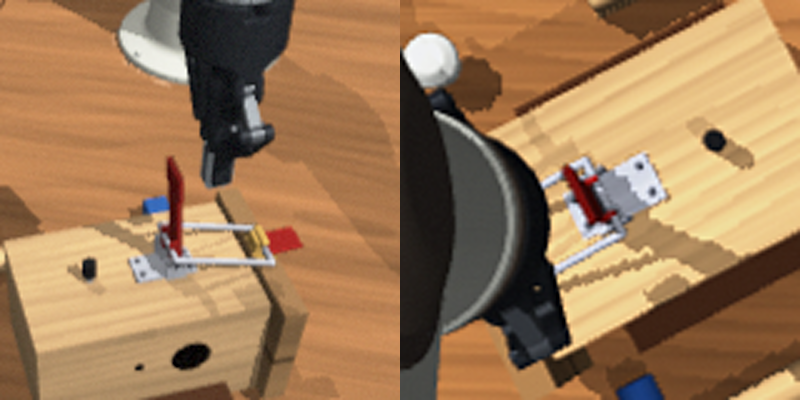

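The loop stays hooked and the finger stands on the +y side of the lever. I swing it over along its arc.

>>> apply_moves([
  [0, 0, 0, 0.0047, -0.0088, 0, 0],
  [0, 0, 0, 0.008, -0.015, 0, 0],
  [0, 0, 0, 0.0109, -0.0203, 0.001, 0],
  [0, 0, 0, 0.0137, -0.0256, 0.002, 0],
  [0, 0, 0, 0.0161, -0.03, 0.002, 0],
])

```text
time_s: 10.1
ee_pos: [542.4, 50.5, 207.0]
eef_rot: [[-0.0, -0.473, 0.881], [0.001, 0.881, 0.473], [-1.0, 0.001, 0.0]]
contact_force: [-1.9, 3.0, -1.2]
finger_gap: -0.0
```

>>> apply_moves([
  [0, 0, 0, 0.0014, -0.0026, 0, 0],
  [0, 0, 0, 0.0028, -0.0053, 0, 0],
  [0, 0, 0, 0.0043, -0.0079, 0, 0],
  [0, 0, 0, 0.0057, -0.0106, -0.001, 0],
])

```text
time_s: 10.5
ee_pos: [547.8, 40.2, 205.7]
eef_rot: [[-0.001, -0.474, 0.881], [0.0, 0.881, 0.474], [-1.0, 0.001, -0.0]]
contact_force: [-1.7, 2.4, -0.3]
finger_gap: -0.001
```

>>> apply_moves([
  [0, 0, 0, 0.0019, -0.0035, -0.0015, 0],
  [0, 0, 0, 0.0038, -0.007, -0.003, 0],
  [0, 0, 0, 0.0057, -0.0106, -0.005, 0],
  [0, 0, 0, 0.0073, -0.0137, -0.0075, 0],
])

```text
time_s: 10.9
ee_pos: [555.7, 25.8, 198.3]
eef_rot: [[0.0, -0.473, 0.881], [-0.0, 0.881, 0.473], [-1.0, -0.0, 0.0]]
contact_force: [-1.1, 2.7, 1.0]
finger_gap: 0.002
```

>>> apply_moves([
  [0, 0, 0, 0.0016, -0.003, -0.0025, 0],
  [0, 0, 0, 0.0031, -0.0057, -0.005, 0],
  [0, 0, 0, 0.0043, -0.0081, -0.0075, 0],
  [0, 0, 0, 0.0057, -0.0106, -0.01, 0],
])

```text
time_s: 11.3
ee_pos: [561.6, 14.9, 188.5]
eef_rot: [[0.001, -0.473, 0.881], [-0.0, 0.881, 0.473], [-1.0, -0.001, 0.001]]
contact_force: [-0.8, 0.9, 2.7]
finger_gap: -0.001
```

>>> apply_moves([
  [0, 0, 0, 0.0012, -0.0022, -0.003, 0],
  [0, 0, 0, 0.0024, -0.0044, -0.006, 0],
  [0, 0, 0, 0.0035, -0.0065, -0.009, 0],
  [0, 0, 0, 0.0045, -0.0084, -0.012, 0],
])

```text
time_s: 11.7
ee_pos: [565.9, 6.6, 176.1]
eef_rot: [[0.001, -0.473, 0.881], [-0.0, 0.881, 0.473], [-1.0, -0.001, 0.0]]
contact_force: [0.0, -0.0, 2.8]
finger_gap: 0.006
```

```bash
python3 look.py a7
```

```text
t 11.7 TCP house 0.3 -52.9 176.1 F house [-0.  -0.   2.8]
```

View pics/a7.png

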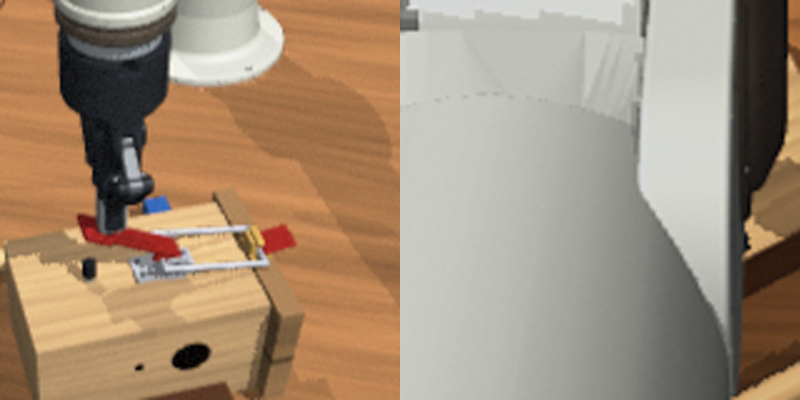

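The lever is at about 0.45 rad with 2.8 N on it, and the loop is still hooked. I go on over centre.

>>> apply_moves([
  [0, 0, 0, 0.0009, -0.0017, -0.003, 0],
  [0, 0, 0, 0.0017, -0.0032, -0.006, 0],
  [0, 0, 0, 0.0025, -0.0046, -0.009, 0],
  [0, 0, 0, 0.0032, -0.006, -0.012, 0],
])

```text
time_s: 12.2
ee_pos: [568.6, 1.2, 163.8]
eef_rot: [[-0.0, -0.473, 0.881], [0.0, 0.881, 0.473], [-1.0, 0.0, -0.0]]
contact_force: [0.3, 0.1, -0.2]
finger_gap: 0.002
```

>>> apply_moves([
  [0, 0, 0, 0.0006, -0.0011, -0.003, 0],
  [0, 0, 0, 0.0012, -0.0022, -0.006, 0],
  [0, 0, 0, 0.0018, -0.0033, -0.009, 0],
  [0, 0, 0, 0.0022, -0.004, -0.012, 0],
])

```text
time_s: 12.6
ee_pos: [571.0, -2.9, 152.1]
eef_rot: [[0.0, -0.473, 0.881], [-0.0, 0.881, 0.473], [-1.0, -0.0, 0.0]]
contact_force: [0.6, 0.5, -0.1]
finger_gap: -0.002
```

```bash
python3 look.py a8
```

```text
t 12.6 TCP house 0.3 -63.7 152.1 F house [ 0.8  0.2 -0.1]
```

View pics/a8.png

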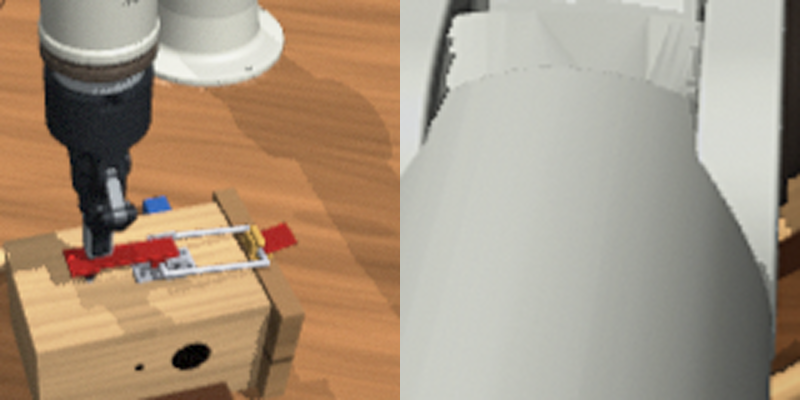

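It snapped over centre and lies flat. I centre the fingertip above the stud (y ≈ -72), then feel down.

>>> apply_moves([
  [0, 0, 0, 0.0039, -0.0073, 0, 0],
  [0, 0, 0, 0.0039, -0.0073, -0.002, 0],
  [0, 0, 0, 0.0039, -0.0073, -0.004, 0],
  [0, 0, 0, 0.0039, -0.0073, -0.005, 0],
])

```text
time_s: 13.1
ee_pos: [574.7, -10.1, 147.0]
eef_rot: [[-0.0, -0.473, 0.881], [0.0, 0.881, 0.473], [-1.0, 0.0, -0.0]]
contact_force: [-0.3, 0.3, -0.3]
finger_gap: -0.001
```

>>> apply_moves([
  [0, 0, 0, 0, 0, -0.001, 0],
  [0, 0, 0, 0, 0, -0.002, 0],
])

```text
time_s: 13.3
ee_pos: [574.8, -10.0, 146.4]
eef_rot: [[0.0, -0.473, 0.881], [0.0, 0.881, 0.473], [-1.0, 0.0, 0.0]]
contact_force: [-4.9, 0.2, 15.1]
finger_gap: -0.002
```

>>> apply_moves([
  [0, 0, 0, 0, 0, -0.001, 0],
  [0, 0, 0, 0, 0, -0.001, 0],
])

```text
time_s: 13.5
ee_pos: [574.8, -10.0, 146.4]
eef_rot: [[0.0, -0.473, 0.881], [0.0, 0.881, 0.473], [-1.0, 0.0, 0.001]]
contact_force: [-6.2, 0.5, 14.8]
finger_gap: 0.006
```

>>> apply_moves([
  [0, 0, 0, 0, 0, -0.001, 0],
  [0, 0, 0, 0, 0, -0.001, 0],
])

```text
time_s: 13.7
ee_pos: [574.9, -10.0, 146.3]
eef_rot: [[0.001, -0.473, 0.881], [0.001, 0.881, 0.473], [-1.0, 0.0, 0.001]]
contact_force: [-8.8, 0.2, 22.2]
finger_gap: 0.003
```

It is on the stud at z ≈ 146.3 (lever ≈ 0.05 rad) with about 22 N. I ease up a little and hold.

>>> apply_moves([
  [0, 0, 0, 0, 0, 0.0006, 0],
  [0, 0, 0, 0, 0, 0.0006, 0],
  [0, 0, 0, 0, 0, 0.0006, 0],
  [0, 0, 0, 0, 0, 0.0006, 0],
  [0, 0, 0, 0, 0, 0.0006, 0],
])

```text
time_s: 14.2
ee_pos: [574.9, -10.0, 146.4]
eef_rot: [[0.001, -0.473, 0.881], [0.0, 0.881, 0.473], [-1.0, 0.0, 0.001]]
contact_force: [-7.2, 0.2, 17.9]
finger_gap: 0.002
```

>>> apply_moves([
  [0, 0, 0, 0, 0, 0, 0],
  [0, 0, 0, 0, 0, 0, 0],
  [0, 0, 0, 0, 0, 0, 0],
  [0, 0, 0, 0, 0, 0, 0],
])

```text
time_s: 14.6
ee_pos: [574.9, -10.0, 146.4]
eef_rot: [[0.001, -0.473, 0.881], [0.0, 0.881, 0.473], [-1.0, 0.0, 0.001]]
contact_force: [-7.3, -0.2, 17.3]
finger_gap: 0.001
```

I held about 17.5 N for over 0.9 s. Now I lift straight up and clear of the house, then check.

>>> apply_moves([
  [0, 0, 0, 0, 0, 0.01, 0],
  [0, 0, 0, 0, 0, 0.04, 0],
  [0, 0, 0, 0, 0, 0.08, 0],
  [0, 0, 0, 0, 0, 0.12, 0],
  [0, 0, 0, 0, 0, 0.16, 0],
])

```text
time_s: 15.1
ee_pos: [574.6, -9.9, 305.6]
eef_rot: [[0.0, -0.474, 0.881], [0.0, 0.881, 0.474], [-1.0, 0.0, 0.0]]
contact_force: [0.1, 0.4, 0.4]
finger_gap: 0.003
```

>>> apply_moves([
  [0, 0, 0, -0.02, 0.04, 0, 0],
  [0, 0, 0, -0.04, 0.08, 0, 0],
  [0, 0, 0, -0.06, 0.12, 0, 0],
  [0, 0, 0, -0.08, 0.16, 0, 0],
  [0, 0, 0, -0.1, 0.2, 0, 0],
])

```text
time_s: 15.6
ee_pos: [473.8, 191.5, 304.3]
eef_rot: [[0.001, -0.473, 0.881], [0.0, 0.881, 0.473], [-1.0, -0.0, 0.001]]
contact_force: [0.6, 0.3, 0.1]
finger_gap: 0.003
```

>>> apply_moves([
  [0, 0, 0, -0.02, 0.04, 0, 0],
  [0, 0, 0, -0.04, 0.08, 0, 0],
  [0, 0, 0, -0.04, 0.08, 0, 0],
])

```text
time_s: 15.9
ee_pos: [430.6, 277.0, 304.2]
eef_rot: [[-0.001, -0.483, 0.876], [0.003, 0.876, 0.483], [-1.0, 0.004, 0.001]]
contact_force: [1.0, 0.7, -0.2]
finger_gap: -0.001
```

```bash
python3 look.py a9
```

```text
t 15.9 TCP house 9.0 249.3 304.2 F house [ 1.2  0.1 -0.2]
```

View pics/a9.png

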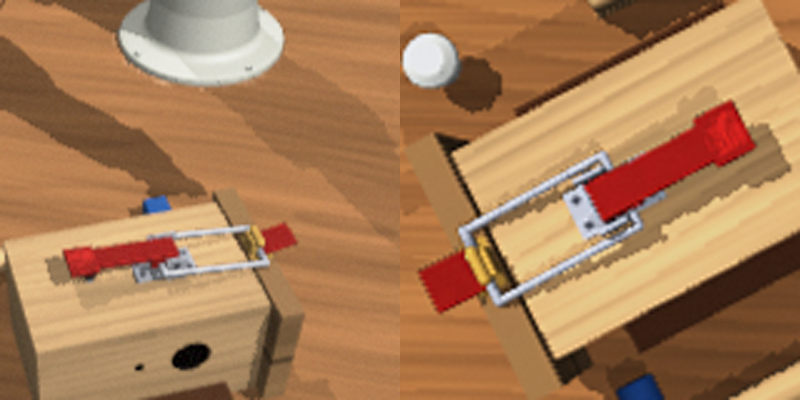

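View pics/a9_t.png

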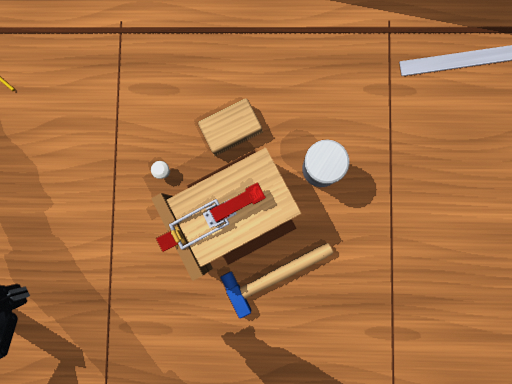

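The lever lies flat (red pad at (725,135)) and stays down. The bar runs under the brass nose at (480,262) and the bystanders have not moved. I'll check the bar's height, then hand in.

>>> apply_moves([
  [0, 0, 0, 0, 0, 0, 0],
  [0, 0, 0, 0, 0, 0, 0],
  [0, 0, 0, 0, 0, 0, 0],
])

```text
time_s: 16.3
ee_pos: [435.6, 268.7, 303.9]
eef_rot: [[0.0, -0.471, 0.882], [-0.0, 0.882, 0.471], [-1.0, -0.0, 0.0]]
contact_force: [0.7, 0.7, 0.3]
finger_gap: -0.001
```

```bash
python3 - <<'E'
from h import *
T=viewer.get_calibration('top');S=viewer.get_calibration('scene')
zt=lambda x,y:((x-400)/3.077+150-.4,y/3.077+150-.4); zs=lambda x,y:(x/2.5+225-.4,y/2.5+75-.4)
O=np.array([540.6,53.1,0]);R=np.array([[.881,.473,0],[-.473,.881,0],[0,0,1]])
for n,a,b in(('bar far',(465,234),(265,264)),('bar near',(500,302),(250,229)),('keeper',(483,262),(257,241)),('lever end',(740,127),(82,262))):
    p,e=tri([ray(T,zt(*a)),ray(S,zs(*b))]);print(n,(R@(p-O)).round(1),np.round(e,1))
s0=cv2.imread('pics/top0.png');s1=cv2.imread('pics/a9_t.png')
for n,(r0,r1,c0,c1) in dict(knob=(155,185,145,172),block=(95,160,190,270),can=(135,190,300,352),hammer=(240,320,215,340)).items():
    print(n,cv2.absdiff(s0[r0:r1,c0:c1],s1[r0:r1,c0:c1]).mean().round(2))
E
```

```text
bar far [ 19.9  77.3 121.3] [0.2 0.2]
bar near [-22.5  78.2 122.6] [1.9 1.9]
keeper [  0.9  74.7 130.7] [1.7 1.7]
lever end [  0.9 -81.7 145.8] [5.2 5.2]
knob 3.46
block 0.88
can 0.82
hammer 2.82
```

```bash
python3 -c "
from cell import bot
print(bot.hand_in())"
```

```text
the job is handed in; nothing more can be done
None
```

The birdhouse roof is latched and the job was handed in at about 16.4 s; the hand-in gave no verdict.

**What I did**
- **Loop:** I tipped it forward until it dropped onto the keeper, then pressed the tab. The force peaked at about 11.5 N and the bar snapped in. I pressed on to the roof edge, where the tab stopped at z ≈ 125.5 mm (126 mm expected) with up to about 22 N.
- **Lever:** I swung it over centre with about 3 N and pressed it onto its stop. The highest force I read there was about 24 N. I then held about 17.5 N (19 N counting sideways force) for 0.9 s and lifted off.

**Last checks**
- **Lever and bar:** In the pictures the lever stays flat, at about 0.05 rad judged from the fingertip height. The bar is at z ≈ 122 mm, about 9 mm below my rough keeper point and 2–3 mm beyond it.
- **Bystanders and arm:** The other things look unmoved, and the arm stands clear with no contact force.

**Less certain**
- **Roof angle:** I didn't measure it; it only looks drawn in.
- **Weak measurements:** The two views of the lever's end disagreed by about 5 mm, so I didn't rely on that point. One bar end and the keeper point disagreed by just under 2 mm. The picture differences around the knob and hammer were a little higher than elsewhere, which I took for shadow.
- **Forces:** I only read them at the end of each move call, so I would have missed any brief peak in between.

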